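Close up the socket rail

ROBOT

A 6-joint arm with a two-finger parallel gripper is mounted at the origin on the work surface. World frame = base frame: x ahead of the robot, y to its left, z up, the work surface at z = 0. Lengths are in m, angles in rad, forces in N, time in s.
With the tool pointing down it reaches from about 0.325 to 0.875 m from the base axis. Payload 4.4 kg.
Tool frame: the origin (TCP) lies midway between the tips of the shut fingers; the grasp point (between the pads) lies 19 mm behind it; x points along the fingers, z is the direction in which the jaws open and shut, and the axes are right-handed (so a half turn about x gives the same grasp; the last joint's range is limited). The gripper opens to 85 mm and grips with 20 to 120 N. Pads are 22 mm wide; open, the fingers measure 114 mm over their backs; the gripper's body (76 mm by 85 mm) begins 54 mm behind the grasp point. The pads swing forward as they close: fully open they stand 13 mm farther back than shut.
Start: joints at [0.961, 0.207, 1.542, -0, 1.393, -0.15], TCP at [0.255, 0.515, 0.2] pointing down, gripper open.
Joint ranges: [-2.73, 2.73], [-0.86, 2.22], [0.23, 2.46], [-1.11, 4.25], [0.08, 2.63], [-2.82, 2.82]. Speed limits (rad/s): [2.79, 2.79, 3.14, 3.14, 3.14, 3.14].

INTERFACE

Orientations are given as a rotation vector (axis times angle).
In Python, from station import bot gives the robot as it stands.
- The arm moves only by the shell command python3 -m crank 'ROWS'. ROWS is JSON, a list that holds one entry, the list of rows, each a list of 7 numbers: the opening in per cent of the stroke, from 0 (shut) to 100 (fully open), then the shift along the tool's x, y, z in m, then the turn, a rotation vector about the tool's x, y, z in rad. In form: [[[gripper, x, y, z, ax, ay, az], ...]]. A call has 1 to 10 rows; each row shifts and turns the pose as measured when the row begins, along the tool's axes as they then stand; what a row does not reach is not made up. A row lasts 1/10 s, in which the tool goes at most 50 mm and 8.59 degrees, less where a joint would pass 70% of its speed; a pose out of reach is approached as far as the arm can. A call is refused whole if a number of a shift passes 0.05 or a number of a turn 0.15, either way. A call with a gripper value outside its range is refused whole. The fingers move at their own pace and stop on an object; the grip force is fixed at half the most. Time passes only in rows, so rows that do not move let the fingers close. It gives the time, the measured TCP pose, the force and the opening at its end, in the units of the state.
- bot.state(): the state, without advancing time (a new reading comes with each control period).
- bot.capture(name): name is "side" or "top"; returns a dict with "frame" (480x640x3 uint8, red, green, blue), "camera_matrix" (3x3 intrinsics, pixels), "k1" (the pictures are not rectified: a ray, as slopes to the right and down, at radius r is drawn at 1 + k1 r^2 times it, then the intrinsics apply), "cam_to_world" (4x4, takes a point from camera to world coordinates). Camera axes: x right, y down, z forward; pixel columns grow to the right and rows downward; lengths in m; the calibration is good to about 2 mm. A picture is of the moment at which its call begins. There is no depth.
- bot.sign_off(): hands the job in, once; it reports no verdict.
Trained networks look in the newest picture that a camera, given by its name, has taken for a name from the list of things; names that differ only in an ending like _2 or _b are one class to them, and where a whole thing is asked for, a point or a joint stands for the part that bears it (a point fixed in the world has none). Each returns a list of dicts, best first, with "conf" (0 to 1); they miss things now and then, are a little off and sometimes report something else, mostly with a low value. They report only what shows in the picture. A call takes as long as a camera call. They do not tell look-alikes from the thing itself.
- bot.spot_in(camera, query): "point" ([x, y, z] in m, in the coordinates of the camera as it stood for that picture, good to about 4 mm: the middle of the surface that is visible of it).
- bot.trace(camera, query): "region" (480x640 bool, what is visible of it).
- bot.landmark_of(camera, query): "point" ([x, y, z] in m, in the coordinates of the camera as it stood for that picture, good to about 4 mm: a listed point, or the origin of a listed thing).
The state is a dict: "time_s": time; "qpos": joint angles; "joint_vel": joint speeds; "joint_efforts": joint torques, N m; "eef_pos": TCP position; "orientation": TCP orientation; "ft_force": force on the tool from outside, world axes, zero at the start; "ft_torque": the same for the moment, N m; "grip_width": finger opening in m.
Only numpy, scipy, OpenCV 4.12 (cv2) and the standard library are available. Lean on these libraries where they do the work, as an engineer would, in place of code of your own. Each camera call takes 0.05 s, during which the arm holds its last target.

TASK

Make room at the open end of the socket rail: with the fingertips, push the whole row of five sockets on their sliding clips along the rail, together as one train, until the first clip is fully up against the end stop and there are no gaps in the row. Push gently and do not grip any of them or let the row come apart; every socket must stay standing on its clip. Leave the spare socket, the piston and the ratchet beside the rail where they are.

Things in the scene. Friction and masses are not known exactly. Their poses are not given: they have to be found in the camera images.
- rail: socket rail: a bare aluminium channel with inturned lips, 400 mm long, 34 mm wide, 12 mm high, screwed flat to the bench (does not move). Origin: centre of its underside, on the bench. Its y axis runs along the rail towards the end stop, x across it, z up. The -y end is open and has no stop
- rail_stop (a point): centre of the face of the rail's end stop (185 mm from the rail's origin along its y), 17.5 mm above the bench. The stop is a black plastic block 38 mm wide, 17 mm long and 22 mm high on the +y end of the rail
- clip1: first (next to the end stop) sliding clip, black plastic, 29 mm along the rail, ends flat; foot held under the rail's lips, slides freely along y (1.5 mm play sideways and up). Body above the lips 28 mm wide, 13.5 to 21.5 mm above the bench; on it a stud (8.5 mm square, 11 mm high) carries a socket. Origin: middle of the foot's underside, 3 mm above the bench; y along the rail as the rail's
- clip2: second sliding clip, black plastic, 29 mm along the rail, ends flat; foot held under the rail's lips, slides freely along y (1.5 mm play sideways and up). Body above the lips 28 mm wide, 13.5 to 21.5 mm above the bench; on it a stud (8.5 mm square, 11 mm high) carries a socket. Origin: middle of the foot's underside, 3 mm above the bench; y along the rail as the rail's
- clip3: third sliding clip, black plastic, 29 mm along the rail, ends flat; foot held under the rail's lips, slides freely along y (1.5 mm play sideways and up). Body above the lips 28 mm wide, 13.5 to 21.5 mm above the bench; on it a stud (8.5 mm square, 11 mm high) carries a socket. Origin: middle of the foot's underside, 3 mm above the bench; y along the rail as the rail's
- clip4: fourth sliding clip, black plastic, 29 mm along the rail, ends flat; foot held under the rail's lips, slides freely along y (1.5 mm play sideways and up). Body above the lips 28 mm wide, 13.5 to 21.5 mm above the bench; on it a stud (8.5 mm square, 11 mm high) carries a socket. Origin: middle of the foot's underside, 3 mm above the bench; y along the rail as the rail's
- clip5: last (nearest the open end) sliding clip, black plastic, 29 mm along the rail, ends flat; foot held under the rail's lips, slides freely along y (1.5 mm play sideways and up). Body above the lips 28 mm wide, 13.5 to 21.5 mm above the bench; on it a stud (8.5 mm square, 11 mm high) carries a socket. Origin: middle of the foot's underside, 3 mm above the bench; y along the rail as the rail's
- socket1_mid (a point): centre (half-way up, 40.5 mm above the bench) of the steel socket standing loose on the stud of clip1 (2 mm of play): upright cylinder of diameter 25 mm, 38 mm high, its top 59.5 mm above the bench; shorter than the clip's length, so that neighbouring sockets do not touch
- socket2_mid (a point): centre (half-way up, 40.5 mm above the bench) of the steel socket standing loose on the stud of clip2 (2 mm of play): upright cylinder of diameter 24 mm, 38 mm high, its top 59.5 mm above the bench; shorter than the clip's length, so that neighbouring sockets do not touch
- socket3_mid (a point): centre (half-way up, 40.5 mm above the bench) of the steel socket standing loose on the stud of clip3 (2 mm of play): upright cylinder of diameter 23 mm, 38 mm high, its top 59.5 mm above the bench; shorter than the clip's length, so that neighbouring sockets do not touch
- socket4_mid (a point): centre (half-way up, 40.5 mm above the bench) of the steel socket standing loose on the stud of clip4 (2 mm of play): upright cylinder of diameter 22 mm, 38 mm high, its top 59.5 mm above the bench; shorter than the clip's length, so that neighbouring sockets do not touch
- socket5_mid (a point): centre (half-way up, 40.5 mm above the bench) of the steel socket standing loose on the stud of clip5 (2 mm of play): upright cylinder of diameter 22 mm, 38 mm high, its top 59.5 mm above the bench; shorter than the clip's length, so that neighbouring sockets do not touch
- spare_mid (a point): bystander: middle of a spare socket on its own clip, standing loose on the bench beside the rail: 28 by 29 mm, 56.5 mm high, this point 28 mm above the bench
- piston_mid (a point): bystander: middle (25 mm above the bench) of a loose aluminium piston standing crown up, diameter 64 mm, 50 mm high
- ratchet_mid (a point): bystander: loose ratchet handle lying on the bench on the far side of the rail, 260 mm long along its x axis (head at +x), up to 38 mm wide and 37 mm high; this point is midway along it, 12.5 mm above the bench
There are look-alikes about, which are no part of the job. What is shaped like the clip5 but green is not meant.

How it is judged:
By the outcome, as a careful person would: the job done as asked, in the order asked, and still so for the second after the job is handed in, with the robot touching nothing.
It also fails if it takes over 38 s, if anything falls off the work surface, if the arm or the gripper's body presses on something with over 40 N, if the wrist force passes 120 N, or if a joint passes its speed limit or range.

## Working session

There is one attempt and no reset: what is moved stays moved. The work goes in short steps, Python scripts to look and compute and a shell command to move; the robot and the scene stay as the last step left them, time stands still between calls to the robot, and variables do not carry over. Pictures are saved under pics/ and viewed, and the job is handed in when it is done.

```bash
ls; mkdir -p pics; python3 - <<'E'
from station import bot
import cv2
s=bot.state(); print(s)
for n in ("side","top"):
    c=bot.capture(n); cv2.imwrite(f"pics/{n}0.png",c["frame"][:,:,::-1]); print(n,c["camera_matrix"],c["k1"],c["cam_to_world"])
E
```

```text
pics
{'time_s': 0.0, 'qpos': array([ 9.60492177e-01,  2.07449081e-01,  1.54300173e+00,  7.56013541e-06,
        1.39352013e+00, -1.50525169e-01]), 'joint_vel': array([ 0.00025911, -0.00169339,  0.00071355,  0.00223028, -0.00011081,
       -0.00016794]), 'joint_efforts': array([-6.29145734e-05, -3.83023524e+01, -2.91599840e+01, -6.01870033e-05,
        1.05828181e-02,  2.86789736e-05]), 'eef_pos': array([0.2546788 , 0.5145639 , 0.19878671]), 'orientation': array([-0.86525457,  1.39454258,  0.86372972]), 'ft_force': array([-0.0972142 ,  0.97941743, -0.4144093 ]), 'ft_torque': array([-0.01217926,  0.00977225, -0.03529508]), 'grip_width': 0.0856442813861772}
side [[447.79683176   0.         315.2506864 ]
 [  0.         447.79683176 234.10062287]
 [  0.           0.           1.        ]] 0.007103980627493075 [[ 0.71352771 -0.40168428  0.57404524  0.17628396]
 [-0.70053528 -0.42228451  0.57526178 -0.33932315]
 [ 0.0113368  -0.81260416 -0.58270571  0.41296835]
 [ 0.          0.          0.          1.        ]]
top [[462.52255586   0.         317.69380049]
 [  0.         462.52255586 231.02352441]
 [  0.           0.           1.        ]] -0.009617100919543453 [[-0.15090949 -0.96172401  0.22872091  0.40133359]
 [-0.9885343   0.14561324 -0.03995902  0.05688496]
 [ 0.00512476 -0.23212866 -0.97267159  0.76630012]
 [ 0.          0.          0.          1.        ]]
```

View pics/side0.png

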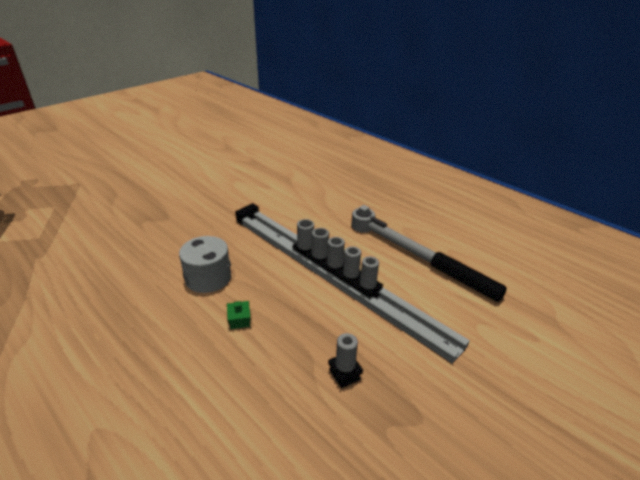

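View pics/top0.png

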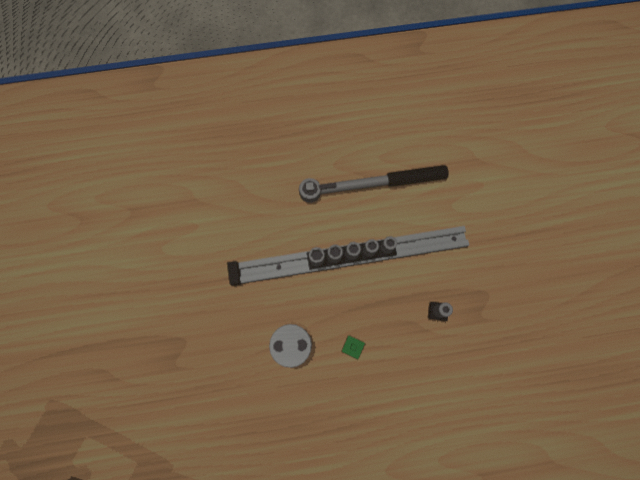

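```bash
cat > h.py <<'E'
import numpy as np, cv2
from scipy.spatial.transform import Rotation as R
from station import bot
def ray(c,u,v):
    K=c["camera_matrix"]
    p=cv2.undistortPoints(np.array([[[u,v]]],float),K,np.array([c["k1"],0,0,0,0]))[0,0]
    T=c["cam_to_world"]; d=T[:3,:3]@np.array([p[0],p[1],1]); return T[:3,3],d
def onz(c,u,v,z):
    o,d=ray(c,u,v); return o+d*(z-o[2])/d[2]
def proj(c,P):
    T=np.linalg.inv(c["cam_to_world"]); 
    q,_=cv2.projectPoints(np.atleast_2d(P).astype(float),cv2.Rodrigues(T[:3,:3])[0],T[:3,3],c["camera_matrix"],np.array([c["k1"],0,0,0,0])); return q[:,0]
def lm(c,cam,q,n=2):
    T=c["cam_to_world"]
    return [(round(x["conf"],2),np.round(T[:3,:3]@x["point"]+T[:3,3],4)) for x in bot.landmark_of(cam,q)[:n]]
E
python3 - <<'E'
from h import *
for cam in ("side","top"):
    c=bot.capture(cam)
    for q in ("rail","rail_stop","clip1","clip5","socket1_mid","socket5_mid"):
        print(cam,q,lm(c,cam,q,7))
print(bot.state()["time_s"])
E
```

```text
side rail [(0.55, array([ 0.5342, -0.0166, -0.0021])), (0.44, array([0.5347, 0.0384, 0.0404]))]
side rail_stop [(0.85, array([0.5315, 0.1672, 0.0159]))]
side clip1 [(0.96, array([0.3871, 0.0026, 0.0006])), (0.71, array([ 5.344e-01, -1.940e-02, -1.000e-04])), (0.68, array([ 0.5335, -0.0464,  0.0011])), (0.62, array([ 0.5369, -0.0756,  0.0013])), (0.52, array([0.5283, 0.009 , 0.0028])), (0.5, array([0.5336, 0.0391, 0.0022]))]
side clip5 [(0.96, array([0.3871, 0.0026, 0.0006])), (0.71, array([ 5.344e-01, -1.940e-02, -1.000e-04])), (0.68, array([ 0.5335, -0.0464,  0.0011])), (0.62, array([ 0.5369, -0.0756,  0.0013])), (0.52, array([0.5283, 0.009 , 0.0028])), (0.5, array([0.5336, 0.0391, 0.0022]))]
side socket1_mid [(0.6, array([0.5345, 0.0415, 0.0011])), (0.57, array([0.5344, 0.0385, 0.0393]))]
side socket5_mid [(0.82, array([ 0.5345, -0.0771,  0.043 ])), (0.64, array([ 0.4184, -0.145 ,  0.0243]))]
top rail [(0.72, array([ 0.5314, -0.021 , -0.004 ]))]
top rail_stop [(0.64, array([0.5309, 0.1636, 0.0141]))]
top clip1 [(0.66, array([ 5.303e-01, -4.930e-02,  2.000e-04])), (0.65, array([0.5358, 0.0042, 0.0052])), (0.61, array([ 0.531 , -0.0826, -0.0037])), (0.5, array([0.5337, 0.0314, 0.0009])), (0.44, array([ 0.5311, -0.0243,  0.0024]))]
top clip5 [(0.66, array([ 5.303e-01, -4.930e-02,  2.000e-04])), (0.65, array([0.5358, 0.0042, 0.0052])), (0.61, array([ 0.531 , -0.0826, -0.0037])), (0.5, array([0.5337, 0.0314, 0.0009])), (0.44, array([ 0.5311, -0.0243,  0.0024]))]
top socket1_mid [(0.71, array([0.5323, 0.0352, 0.0392])), (0.21, array([0.4019, 0.0958, 0.0218]))]
top socket5_mid [(0.78, array([ 0.5335, -0.082 ,  0.0389])), (0.62, array([ 0.5367, -0.0554,  0.041 ]))]
0.8
```

```bash
python3 - <<'E'
import cv2
a=cv2.imread("pics/top0.png")[215:295,220:480]; cv2.imwrite("pics/top0z.png",cv2.resize(a,None,fx=3,fy=3,interpolation=cv2.INTER_CUBIC))
a=cv2.imread("pics/side0.png")[195:365,225:475]; cv2.imwrite("pics/side0z.png",cv2.resize(a,None,fx=3,fy=3,interpolation=cv2.INTER_CUBIC))
E
```

```text
(no output)
```

View pics/top0z.png

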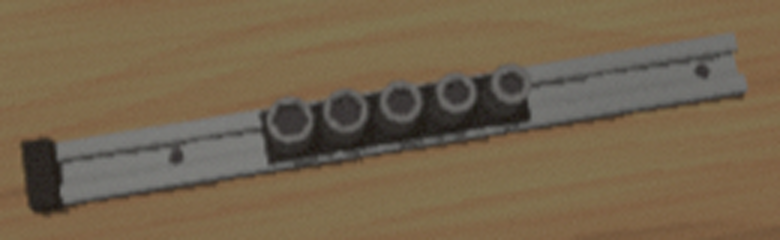

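View pics/side0z.png

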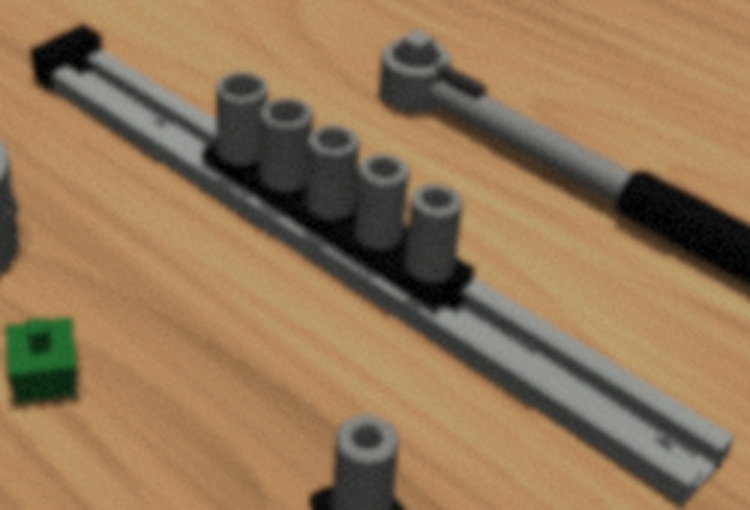

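```bash
python3 - <<'E'
from h import *
t=bot.capture("top"); s=bot.capture("side")
f=lambda x,y:(x/3+220-.33,y/3+215-.33)
g=lambda x,y:(x/3+225-.33,y/3+195-.33)
for n,p,z in [("open far",(735,35),.012),("open near",(745,93),.012),("stop top near",(63,207),.012),("stop face far top",(52,139),.022),("c1 far",(262,112),.0215),("c1 near",(268,162),.0215),("c5 far",(527,70),.0215),("c5 near",(530,121),.0215)]:
    print("top",n,onz(t,*f(*p),z).round(4))
for i,p in enumerate([(290,119),(345,111),(400,101),(457,93),(511,83)]): print("sock",i+1,onz(t,*f(*p),.0595).round(4))
for n,p,z in [("open far",(731,437),.012),("open near",(687,497),.012),("stop face near top",(52,68),.022),("stop face far",(100,42),.022),("c5 near",(437,290),.0215),("c5 far",(472,265),.0215),("c1 near",(205,152),.0215)]:
    print("side",n,onz(s,*g(*p),z).round(4))
for i,p in enumerate([(242,88),(288,113),(333,140),(384,169),(438,201)]): print("sock",i+1,onz(s,*g(*p),.0595).round(4))
E
```

```text
top open far [ 0.5497 -0.2202  0.012 ]
top open near [ 0.5163 -0.2183  0.012 ]
top stop top near [0.5102 0.1635 0.012 ]
top stop face far top [0.5464 0.1638 0.022 ]
top c1 far [0.5442 0.0489 0.0215]
top c1 near [0.5165 0.0497 0.0215]
top c5 far [ 0.5456 -0.0987  0.0215]
top c5 near [ 0.5173 -0.0949  0.0215]
sock 1 [0.5311 0.0355 0.0595]
sock 2 [0.531  0.0067 0.0595]
sock 3 [ 0.5319 -0.0224  0.0595]
sock 4 [ 0.5316 -0.0524  0.0595]
sock 5 [ 0.5326 -0.0812  0.0595]
side open far [ 0.5518 -0.2166  0.012 ]
side open near [ 0.5143 -0.2202  0.012 ]
side stop face near top [0.5096 0.1585 0.022 ]
side stop face far [0.5437 0.1612 0.022 ]
side c5 near [ 0.5251 -0.0907  0.0215]
side c5 far [ 0.5483 -0.0911  0.0215]
side c1 near [0.519  0.0494 0.0215]
sock 1 [0.5314 0.0365 0.0595]
sock 2 [0.5327 0.0075 0.0595]
sock 3 [ 0.5326 -0.0208  0.0595]
sock 4 [ 0.5333 -0.0503  0.0595]
sock 5 [ 0.5333 -0.0803  0.0595]
```

```bash
cat > plan.py <<'E'
from h import *
import sys
def go(tgt,yaw=0.012):
    s=bot.state(); A=R.from_rotvec(s["orientation"]).as_matrix(); p=s["eef_pos"]
    c,sn=np.cos(yaw),np.sin(yaw)
    best=None
    for sg in (1,-1):   # tool x down, z = ± across the rail
        z=sg*np.array([c,sn,0]); x=np.array([0,0,-1.]); B=np.column_stack([x,np.cross(z,x),z])
        rv=R.from_matrix(A.T@B).as_rotvec()
        if best is None or np.linalg.norm(rv)<np.linalg.norm(best): best=rv
    print("t",s["time_s"],"p",p.round(4),"F",s["ft_force"].round(2),"grip",round(s["grip_width"],4),"q",s["qpos"].round(3))
    print("A\n",A.round(4)); print("turn left (tool)",best.round(4)); print("shift left (tool)",(A.T@(np.array(tgt)-p)).round(4))
if __name__=="__main__": go([float(a) for a in sys.argv[1:4]])
E
python3 plan.py 0.5335 -0.14 0.12
```

```text
t 0.9 p [0.2552 0.5153 0.2   ] F [ 0.   -0.17 -0.36] grip 0.0855 q [ 0.961  0.207  1.541  0.     1.393 -0.151]
A
 [[ 0.000e+00 -8.962e-01  4.437e-01]
 [ 1.000e-04  4.437e-01  8.962e-01]
 [-1.000e+00 -0.000e+00  1.000e-04]]
turn left (tool) [ 1.099e+00  1.000e-04 -0.000e+00]
shift left (tool) [ 0.08   -0.5402 -0.4638]
```

```bash
python3 -m crank '[[[0,0,-0.045,-0.007,0.069,0,0],[0,0,-0.045,-0.007,0.069,0,0],[0,0,-0.045,-0.007,0.069,0,0],[0,0,-0.045,-0.007,0.069,0,0],[0,0,-0.045,-0.007,0.069,0,0],[0,0,-0.045,-0.007,0.069,0,0],[0,0,-0.045,-0.007,0.069,0,0],[0,0,-0.045,-0.007,0.069,0,0],[0,0,-0.045,-0.007,0.069,0,0],[0,0,-0.045,-0.007,0.069,0,0]]]'; python3 plan.py 0.5335 -0.14 0.12
```

```text
time_s: 1.9
eef_pos: [0.5297, 0.151, 0.2005]
orientation: [-0.315, 1.541, 0.322]
ft_force: [1.0, 0.5, -0.4]
grip_width: -0.0006
t 1.9 p [0.5297 0.151  0.2005] F [ 1.04  0.46 -0.4 ] grip -0.0006 q [ 0.117  0.15   1.606  0.005  1.379 -0.29 ]
A
 [[ 0.0049 -0.3956  0.9184]
 [ 0.0054  0.9184  0.3956]
 [-1.      0.003   0.0066]]
turn left (tool) [ 0.3947  0.0059 -0.0043]
shift left (tool) [ 0.0789 -0.269  -0.1121]
```

```bash
python3 -m crank '[[[0,0,-0.041,-0.008,0.056,0.001,0],[0,0,-0.041,-0.008,0.056,0.001,0],[0,0,-0.041,-0.008,0.056,0.001,0],[0,0.015,-0.041,-0.008,0.056,0,0],[0,0.02,-0.041,-0.008,0.056,0,0],[0,0.02,-0.041,-0.008,0.056,0,0],[0,0.02,-0.041,-0.008,0.056,0,0],[0,0,0,0,0,0,0]]]'; python3 plan.py 0.5335 -0.14 0.05
```

```text
time_s: 2.7
eef_pos: [0.5452, -0.1577, 0.1252]
orientation: [0.009, 1.558, -0.007]
ft_force: [-1.3, 1.6, 0.7]
grip_width: 0.0
t 2.7 p [ 0.5452 -0.1577  0.1252] F [-1.32  1.58  0.74] grip 0.0 q [-0.438  0.254  1.646  0.007  1.23  -0.43 ]
A
 [[ 0.0127  0.0102  0.9999]
 [ 0.0011  0.9999 -0.0102]
 [-0.9999  0.0012  0.0127]]
turn left (tool) [-0.0222  0.0127 -0.0011]
shift left (tool) [ 0.075   0.0175 -0.0128]
```

```bash
python3 -m crank '[[[0,0.02,0.005,-0.005,-0.011,0.006,0],[0,0.02,0.005,-0.005,-0.011,0.006,0],[0,0.02,0.005,-0.004,0,0,0],[0,0.02,0.002,0,0,0,0],[0,0.01,0,0,0,0,0],[0,0,0,0,0,0,0],[0,0,0,0,0,0,0]]]'; python3 plan.py 0.5328 -0.14 0.0165; python3 - <<'E'
from h import *
for cam in("side","top"):
    c=bot.capture(cam);f=c["frame"][:,:,::-1]; 
    f=f[180:380,225:485] if cam=="side" else f[200:320,220:480]
    cv2.imwrite(f"pics/{cam}1.png",cv2.resize(f,None,fx=3,fy=3,interpolation=cv2.INTER_CUBIC))
E
```

```text
time_s: 3.4
eef_pos: [0.5342, -0.1408, 0.0351]
orientation: [-0.008, 1.565, 0.009]
ft_force: [0.6, -0.1, -0.1]
grip_width: -0.0
t 3.4 p [ 0.5342 -0.1408  0.0351] F [ 0.64 -0.09 -0.11] grip -0.0 q [-0.416  0.349  1.737  0.003  1.051 -0.429]
A
 [[ 5.500e-03 -1.120e-02  9.999e-01]
 [ 6.000e-04  9.999e-01  1.120e-02]
 [-1.000e+00  5.000e-04  5.500e-03]]
turn left (tool) [-0.0008  0.0055 -0.0005]
shift left (tool) [ 0.0186  0.0008 -0.0015]
```

View pics/side1.png

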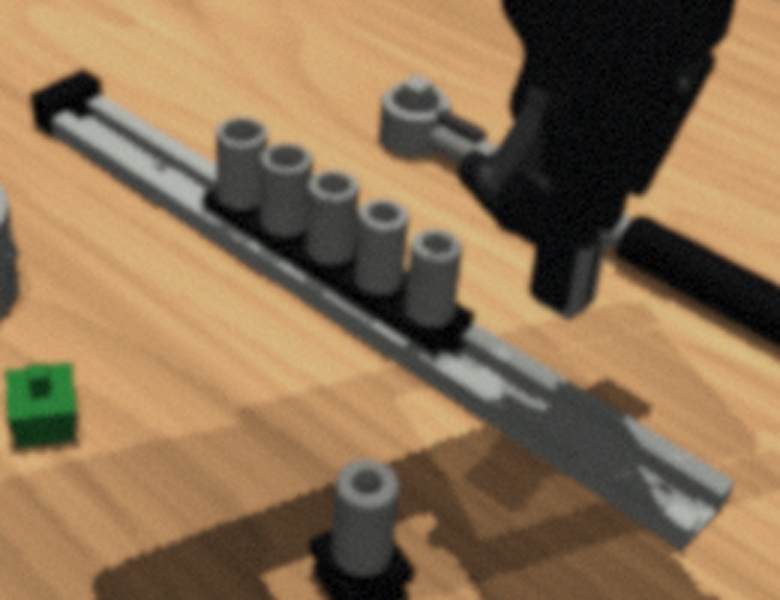

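View pics/top1.png

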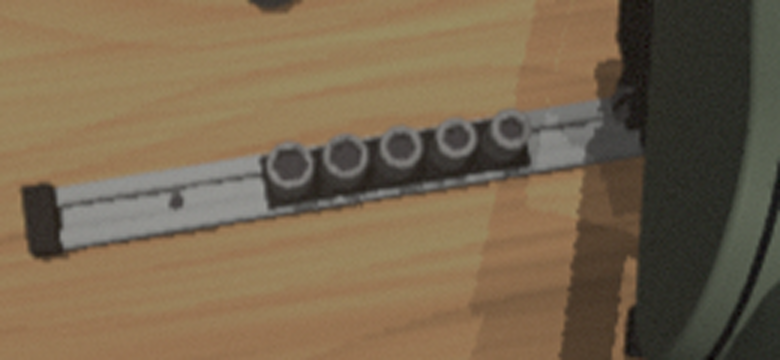

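```bash
python3 -m crank '[[[0,0.01,0,-0.001,0,0.003,0],[0,0.006,0,0,0,0.002,0],[0,0.002,0,0,0,0,0],[0,0,0,0,0,0,0],[0,0,0,0,0,0,0]]]'; python3 plan.py 0.5325 -0.11 0.0165
```

```text
time_s: 4.0
eef_pos: [0.5357, -0.1422, 0.0184]
orientation: [-0.01, 1.565, 0.007]
ft_force: [-1.0, -0.6, -0.9]
grip_width: 0.0001
t 4.0 p [ 0.5357 -0.1422  0.0184] F [-0.97 -0.56 -0.87] grip 0.0001 q [-0.416  0.377  1.74   0.     1.019 -0.427]
A
 [[ 0.0054 -0.0107  0.9999]
 [-0.002   0.9999  0.0108]
 [-1.     -0.002   0.0054]]
turn left (tool) [-0.0013  0.0054  0.002 ]
shift left (tool) [ 0.0018  0.0322 -0.0028]
```

```bash
python3 -m crank '[[[0,0.001,0.008,-0.001,0,0.002,0],[0,0.001,0.008,-0.001,0,0.002,0],[0,0,0.005,0,0,0,0],[0,0,0.004,0,0,0,0],[0,0,0,0,0,0,0]]]'; python3 plan.py 0.5325 -0.106 0.0165;  python3 plan.py 0.5325 -0.106 0.0165|head -1;python3 - <<'E'
from h import *
for cam in("side",):
    c=bot.capture(cam);f=c["frame"][:,:,::-1]; 
    f=f[200:360,265:465]
    cv2.imwrite(f"pics/{cam}2.png",cv2.resize(f,None,fx=4,fy=3.75,interpolation=cv2.INTER_CUBIC))
E
python3 plan.py 0.5325 -0.106 0.0165|head -1
```

```text
time_s: 4.5
eef_pos: [0.5333, -0.1145, 0.0165]
orientation: [-0.01, 1.569, 0.007]
ft_force: [0.8, 0.2, -1.0]
grip_width: 0.0002
t 4.5 p [ 0.5333 -0.1145  0.0165] F [ 0.78  0.21 -1.  ] grip 0.0002 q [-3.700e-01  3.670e-01  1.760e+00 -1.000e-03  1.013e+00 -3.800e-01]
A
 [[ 0.0014 -0.0111  0.9999]
 [-0.0018  0.9999  0.0111]
 [-1.     -0.0018  0.0014]]
turn left (tool) [-0.0009  0.0014  0.0018]
shift left (tool) [ 0.      0.0085 -0.0007]
t 4.5 p [ 0.5333 -0.1145  0.0165] F [ 0.78  0.21 -1.  ] grip 0.0002 q [-3.700e-01  3.670e-01  1.760e+00 -1.000e-03  1.013e+00 -3.800e-01]
t 4.55 p [ 0.5334 -0.1148  0.0166] F [-0.3  -0.22 -0.55] grip -0.0001 q [-0.37   0.367  1.76  -0.002  1.013 -0.38 ]
```

View pics/side2.png

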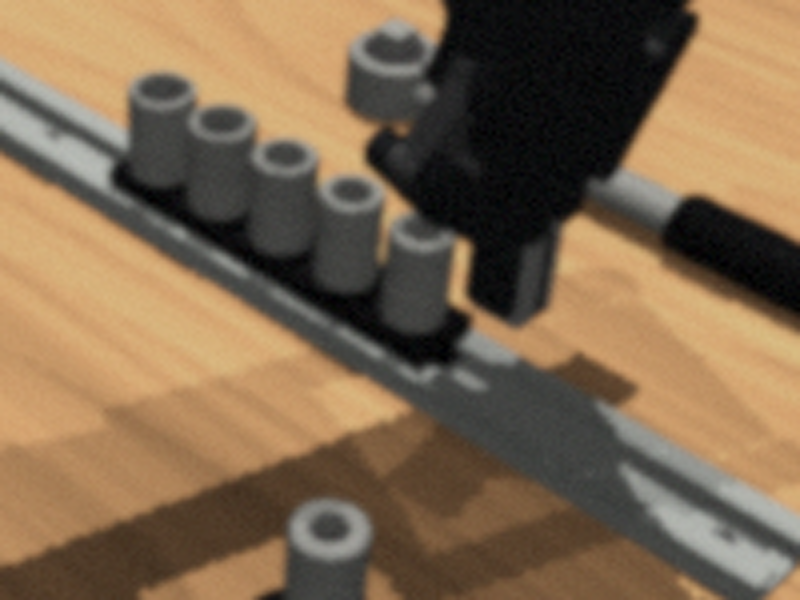

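```bash
python3 - <<'E'
from h import *
s=bot.state();p=s["eef_pos"]
c=bot.capture("side")
for z in (0.0165,.025,.035,):
  for dx,dy in ((-.0145,.011),(.0145,.011),(-.0145,-.011),(0.0145,-.011)):
    q=proj(c,[p[0]+dx,p[1]+dy,z])[0]; print(z,dx,dy,((q-[265,200])*[4,3.75]).round())
print(onz(c,265+515/4,200+322/3.75,.0165))
f=c["frame"][:,:,::-1][230:330,330:450]
cv2.imwrite("pics/side3.png",cv2.resize(cv2.convertScaleAbs(f,alpha=2.5,beta=20),None,fx=6,fy=6,interpolation=cv2.INTER_CUBIC))
E
```

```text
0.0165 -0.0145 0.011 [440. 382.]
0.0165 0.0145 0.011 [497. 341.]
0.0165 -0.0145 -0.011 [495. 416.]
0.0165 0.0145 -0.011 [552. 373.]
0.025 -0.0145 0.011 [442. 363.]
0.025 0.0145 0.011 [499. 322.]
0.025 -0.0145 -0.011 [498. 397.]
0.025 0.0145 -0.011 [555. 355.]
0.035 -0.0145 0.011 [445. 341.]
0.035 0.0145 0.011 [503. 300.]
0.035 -0.0145 -0.011 [502. 375.]
0.035 0.0145 -0.011 [559. 332.]
[ 0.55984651 -0.10207844  0.0165    ]
```

View pics/side3.png

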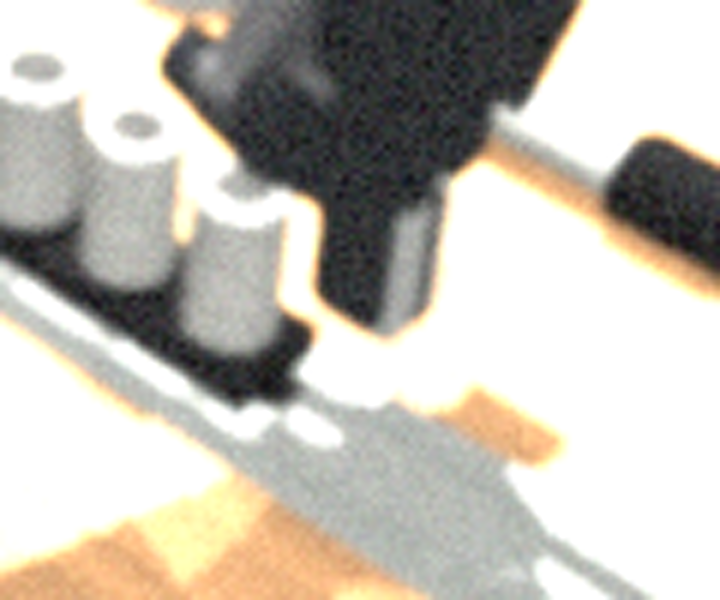

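```bash
python3 - <<'E'
from h import *
s=bot.state();p=s["eef_pos"];print(p)
c=bot.capture("top")
f=c["frame"][:,:,::-1]
cv2.imwrite("pics/top3.png",f)
for z in (.0165,.06,.09): print(proj(c,[p[0],p[1]+.011,z]))
f=cv2.convertScaleAbs(f,alpha=3,beta=10)[210:310,340:480]
cv2.imwrite("pics/top3z.png",cv2.resize(f,None,fx=5,fy=5,interpolation=cv2.INTER_CUBIC))
c=bot.capture("side");f=cv2.convertScaleAbs(c["frame"][:,:,::-1],alpha=1.5,beta=30)
cv2.imwrite("pics/side4.png",f)
E
```

```text
[ 0.53347037 -0.11515582  0.01660052]
[[399.43533447 245.2222746 ]]
[[404.35436368 239.60033248]]
[[408.09551285 235.32422331]]
```

View pics/top3z.png

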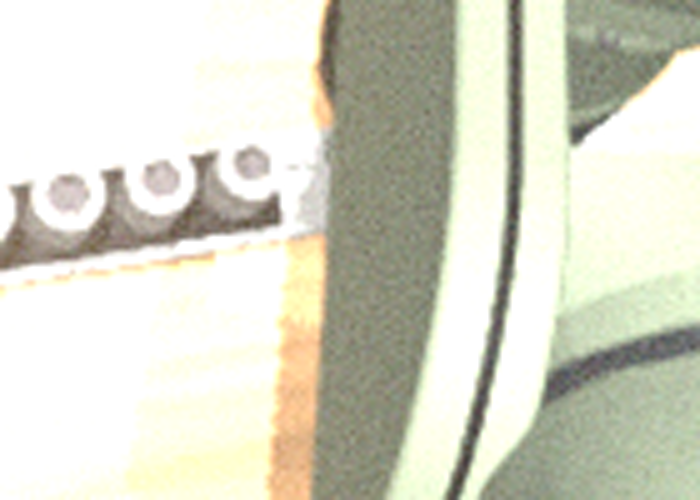

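View pics/side4.png

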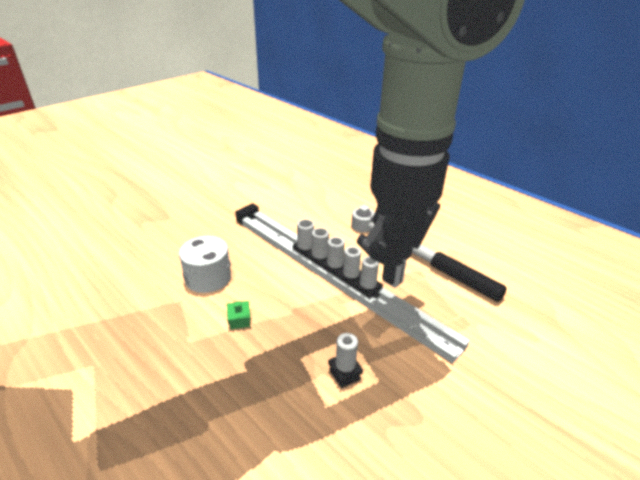

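```bash
python3 -m crank '[[[0,0.0015,0,0,0,0,0],[0,0.0015,0,0,0,0,0],[0,0.0015,0,0,0,0,0],[0,0,0,0,0,0,0]]]'; python3 -m crank '[[[0,0.0015,0,0,0,0,0],[0,0.0015,0,0,0,0,0],[0,0,0,0,0,0,0]]]'
```

```text
time_s: 5.1
eef_pos: [0.5337, -0.1164, 0.0118]
orientation: [-0.009, 1.569, 0.005]
ft_force: [0.3, 1.2, 0.9]
grip_width: 0.0002
time_s: 5.4
eef_pos: [0.5336, -0.1166, 0.0084]
orientation: [-0.009, 1.569, 0.005]
ft_force: [0.4, 0.3, -0.3]
grip_width: 0.0003
```

```bash
python3 - <<'E'
from h import *
s=bot.state();p=s["eef_pos"];print(p)
T=R.from_rotvec(s["orientation"]).as_matrix()
for cam in("side","top"):
    c=bot.capture(cam);f=cv2.convertScaleAbs(c["frame"][:,:,::-1],alpha=1.5,beta=30)
    for d in range(0,260,20):
        q=proj(c,p-T[:,0]*d/1000)[0]; cv2.circle(f,(int(round(q[0])),int(round(q[1]))),1,(0,0,255) if d%100 else (255,0,255),-1)
    f=f[30:330,270:510] if cam=="side" else f[130:330,280:520]
    cv2.imwrite(f"pics/{cam}5.png",cv2.resize(f,None,fx=2 if cam=="side" else 3,fy=2 if cam=="side" else 3))
E
```

```text
[ 0.53356263 -0.11657701  0.00836643]
```

View pics/side5.png

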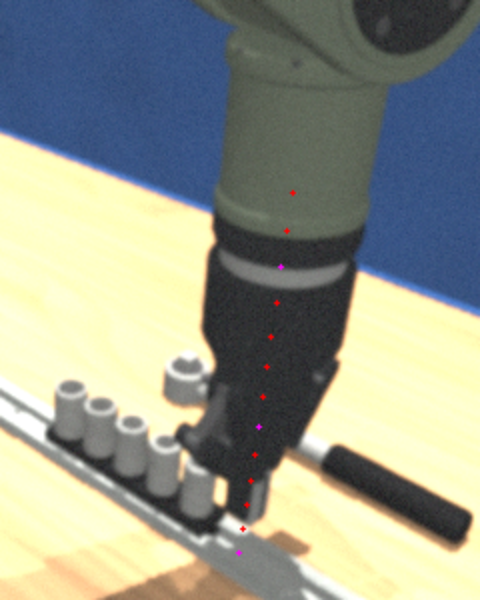

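View pics/top5.png

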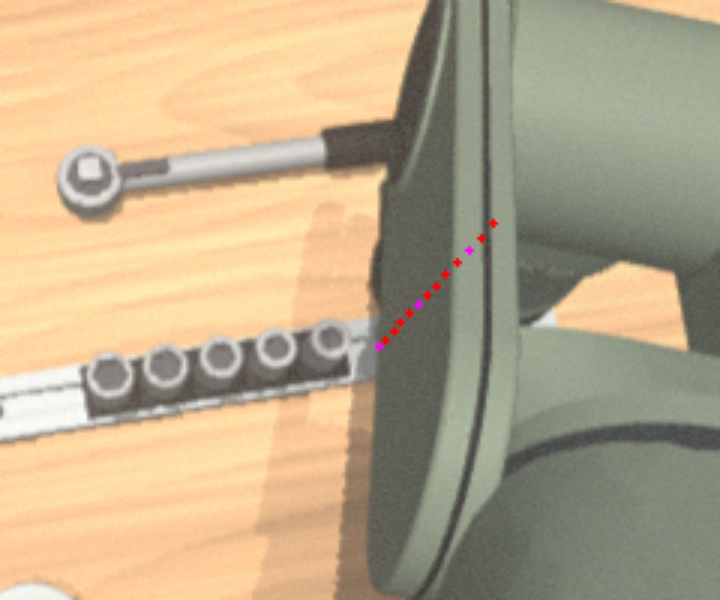

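```bash
cat > tipv.py <<'E'
from h import *
import sys
n=sys.argv[1]
s=bot.state();p=s["eef_pos"];print(s["time_s"],p,s["ft_force"].round(1))
c=bot.capture("side");f=cv2.convertScaleAbs(c["frame"][:,:,::-1],alpha=1.5,beta=30)
q=proj(c,[p[0],p[1],.03])[0].astype(int); x0,y0=q[0]-60,q[1]-55
print("crop",x0,y0)
f=cv2.resize(f[y0:y0+100,x0:x0+120],None,fx=6,fy=6,interpolation=cv2.INTER_CUBIC)
off=float(sys.argv[2])
for hx,hy,col in ((.0145,.011,(0,0,255)),(.010,.011,(0,200,0))):
    P=np.array([[p[0]+a*hx,p[1]+b*hy,p[2]+off] for a,b in((-1,-1),(-1,1),(1,1),(1,-1))])
    P2=P+[0,0,.02]
    for A in (P,P2):
        k=((proj(c,A)-[x0,y0]+.5)*6).astype(int); cv2.polylines(f,[k.reshape(-1,1,2)],True,col,1)
cv2.imwrite(f"pics/{n}.png",f)
E
python3 tipv.py tip1 0.040
```

```text
5.5 [ 0.53374209 -0.11663579  0.00858357] [ 0.2 -0.2  0.5]
crop 331 238
```

View pics/tip1.png

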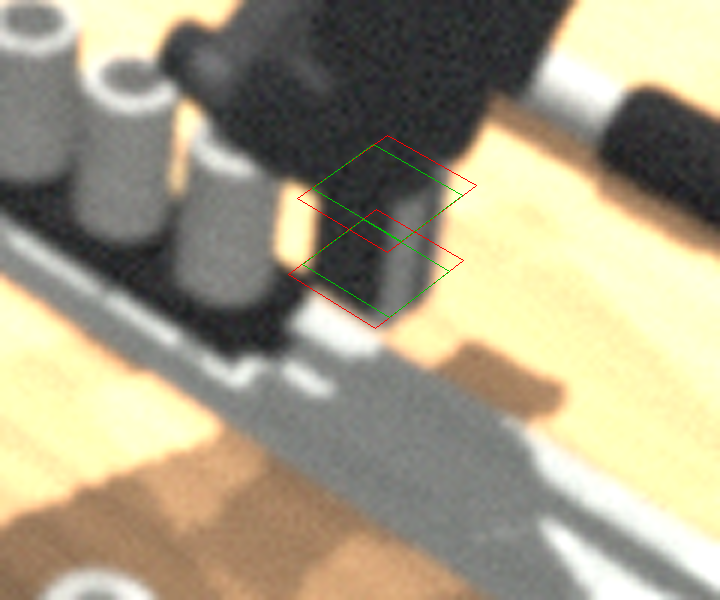

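```bash
python3 -m crank '[[[0,0,-0.004,-0.0005,0,0,0.035],[0,0,-0.004,-0.0005,0,0,0.035],[0,0.003,0,0,0,0,0.03],[0,0.005,0,0,0,0,0],[0,0.005,0,0,0,0,0],[0,0,0,0,0,0,0]]]'; python3 tipv.py tip2 0.039
```

```text
time_s: 6.15
eef_pos: [0.5334, -0.1231, -0.0046]
orientation: [0.07, 1.566, 0.086]
ft_force: [-0.4, -0.1, 0.4]
grip_width: 0.0001
6.15 [ 0.53341493 -0.12305123 -0.00463814] [-0.4 -0.1  0.4]
crop 335 241
```

View pics/tip2.png

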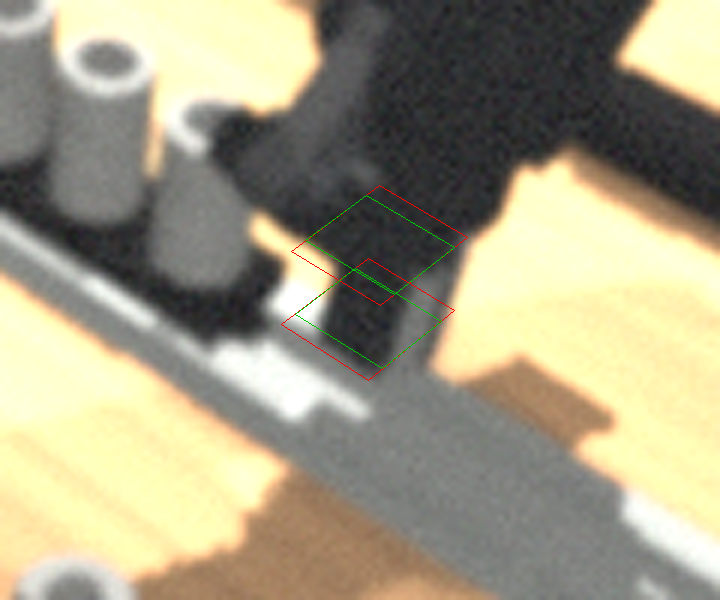

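```bash
python3 -m crank '[[[0,0.004,-0.001,0,0,0,0],[0,0.004,-0.001,0,0,0,0],[0,0.003,0,0,0,0,0],[0,0,0,0,0,0,0]]]'; python3 tipv.py tip3 0.039
```

```text
time_s: 6.6
eef_pos: [0.5337, -0.1229, -0.0163]
orientation: [0.068, 1.566, 0.087]
ft_force: [-0.7, -0.4, -0.0]
grip_width: 0.0003
6.6 [ 0.53374248 -0.1228945  -0.01634783] [-0.7 -0.4 -0. ]
crop 335 240
```

View pics/tip3.png

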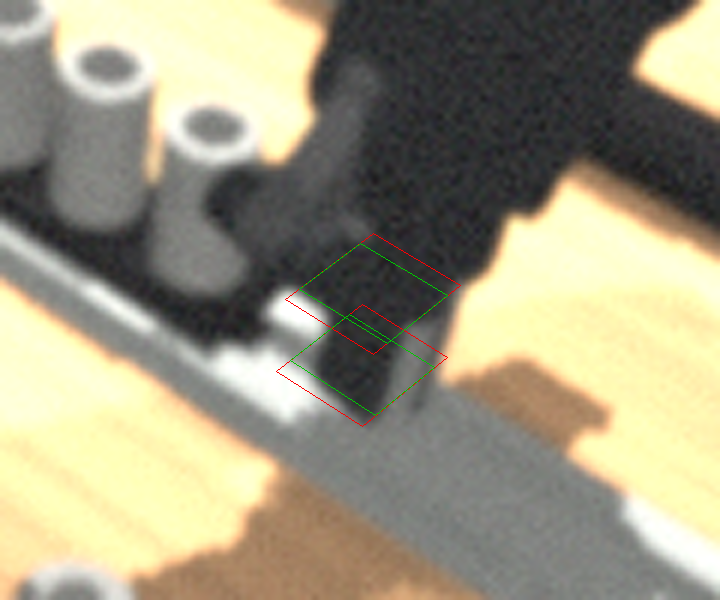

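```bash
python3 -m crank '[[[0,0.0025,0,0,0,0,0],[0,0.0015,0,0,0,0,0],[0,0.0015,0,0,0,0,0],[0,0,0,0,0,0,0]]]'; python3 -m crank '[[[0,0.001,0,0,0,0,0],[0,0,0,0,0,0,0]]]'; python3 tipv.py tip4 0.039
```

```text
time_s: 7.05
eef_pos: [0.5351, -0.1228, -0.0214]
orientation: [0.067, 1.563, 0.087]
ft_force: [0.6, -0.1, 0.1]
grip_width: 0.0003
time_s: 7.25
eef_pos: [0.5351, -0.1227, -0.0225]
orientation: [0.067, 1.563, 0.086]
ft_force: [0.4, 0.2, -0.3]
grip_width: 0.0001
7.25 [ 0.53510666 -0.12270815 -0.0224732 ] [ 0.4  0.2 -0.3]
crop 336 240
```

View pics/tip4.png

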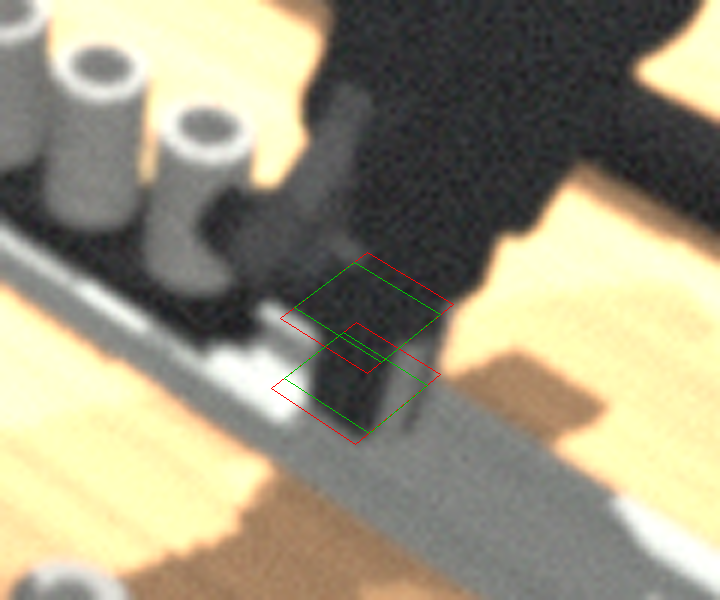

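```bash
python3 -m crank '[[[0,0.001,0,-0.002,0,0.003,0],[0,0.001,0,0,0,0,0],[0,0,0,0,0,0,0]]]'; python3 -m crank '[[[0,0.001,0,0,0,0,0],[0,0,0,0,0,0,0]]]';python3 -m crank '[[[0,0.001,0,0,0,0,0],[0,0,0,0,0,0,0]]]'
```

```text
time_s: 7.6
eef_pos: [0.5351, -0.1231, -0.0235]
orientation: [0.066, 1.562, 0.085]
ft_force: [1.0, 0.3, -1.1]
grip_width: 0.0001
time_s: 7.8
eef_pos: [0.5351, -0.1231, -0.0246]
orientation: [0.066, 1.562, 0.085]
ft_force: [0.8, -0.2, -1.3]
grip_width: 0.0004
time_s: 8.0
eef_pos: [0.5351, -0.1231, -0.025]
orientation: [0.066, 1.563, 0.085]
ft_force: [-0.1, -0.3, 1.7]
grip_width: 0.0003
```

```bash
python3 -m crank '[[[0,0.001,0,0,0,0,0],[0,0.001,0,0,0,0,0]]]'; python3 -m crank '[[[0,0,0,0,0,0,0]]]'
```

```text
time_s: 8.2
eef_pos: [0.5352, -0.1231, -0.0253]
orientation: [0.066, 1.563, 0.086]
ft_force: [-3.2, 0.6, 10.6]
grip_width: 0.0004
time_s: 8.3
eef_pos: [0.5351, -0.1231, -0.0249]
orientation: [0.066, 1.564, 0.086]
ft_force: [-0.3, -0.1, -0.6]
grip_width: 0.0
```

```bash
python3 -m crank '[[[0,-0.0025,0,0,0,0,0],[0,0.0004,0.004,-0.003,0,0.005,0],[0,0.0003,0.004,0,0,0,0],[0,0.0003,0.004,0,0,0,0],[0,0,0,0,0,0,0]]]'; python3 plan.py 0.5325 -0.1 -0.0225
```

```text
time_s: 8.8
eef_pos: [0.5349, -0.1121, -0.0216]
orientation: [0.064, 1.562, 0.083]
ft_force: [1.8, 0.1, 0.7]
grip_width: -0.0003
t 8.8 p [ 0.5349 -0.1121 -0.0216] F [1.77 0.1  0.74] grip -0.0003 q [-0.422  0.444  1.753  0.106  0.978 -0.495]
A
 [[ 0.007  -0.0126  0.9999]
 [ 0.0935  0.9956  0.0119]
 [-0.9956  0.0934  0.0081]]
turn left (tool) [ 0.0003  0.0081 -0.0935]
shift left (tool) [ 0.002   0.012  -0.0023]
```

```bash
python3 -m crank '[[[0,0,0,-0.003,0,0.007,0],[0,0.0003,0.002,-0.001,0,0,0],[0,0.0003,0.002,0,0,0,0],[0,0,0,0,0,0,0]]]'; python3 plan.py 0.5325 -0.1 -0.0225
```

```text
time_s: 9.2
eef_pos: [0.5349, -0.1085, -0.0211]
orientation: [0.062, 1.561, 0.081]
ft_force: [3.0, -1.2, -0.2]
grip_width: -0.0001
t 9.2 p [ 0.5349 -0.1085 -0.0211] F [ 3.02 -1.19 -0.16] grip -0.0001 q [-0.415  0.441  1.757  0.105  0.975 -0.487]
A
 [[ 0.0082 -0.0125  0.9999]
 [ 0.0911  0.9958  0.0117]
 [-0.9958  0.091   0.0093]]
turn left (tool) [ 0.0002  0.0093 -0.0912]
shift left (tool) [ 0.0022  0.0084 -0.0023]
```

```bash
python3 tipv.py tip5 0.038; python3 - <<'E'
from h import *
c=bot.capture("side");f=cv2.convertScaleAbs(c["frame"][:,:,::-1],alpha=1.3,beta=30)[120:400,230:530]
cv2.imwrite("pics/side6.png",cv2.resize(f,None,fx=2,fy=2,interpolation=cv2.INTER_CUBIC))
c=bot.capture("top");f=cv2.convertScaleAbs(c["frame"][:,:,::-1],alpha=2.,beta=20)[130:330,280:520]
cv2.imwrite("pics/top6.png",cv2.resize(f,None,fx=3,fy=3,interpolation=cv2.INTER_CUBIC))
E
```

```text
9.2 [ 0.53489025 -0.10854821 -0.02105432] [ 3.  -1.2 -0.2]
crop 326 234
```

View pics/tip5.png

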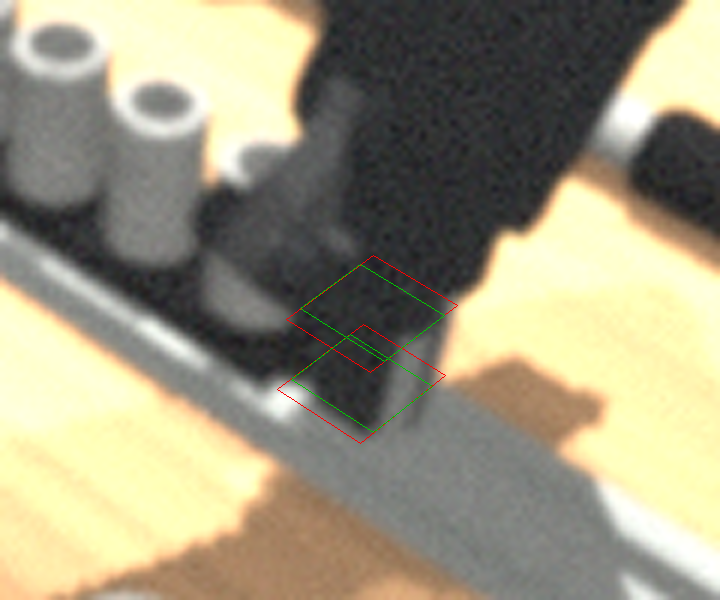

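View pics/side6.png

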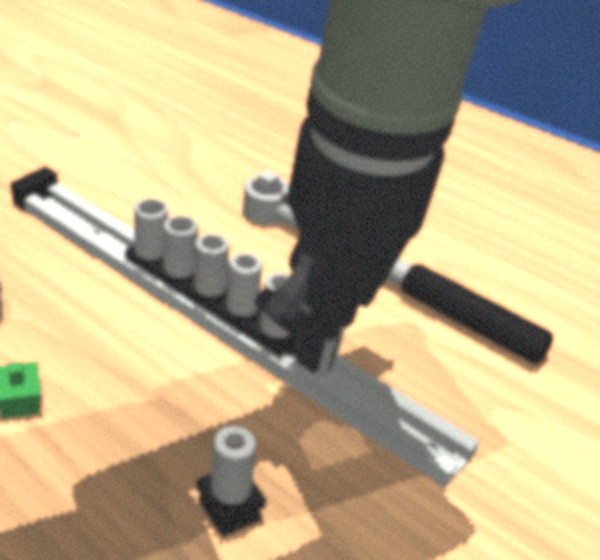

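View pics/top6.png

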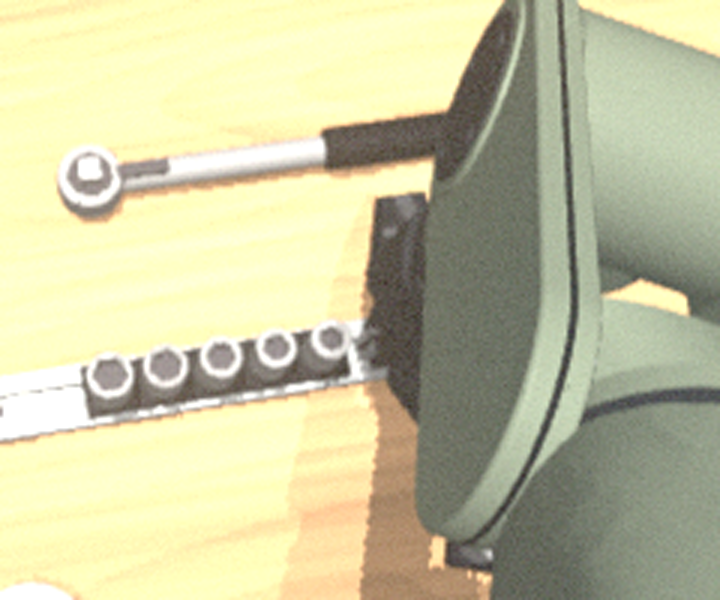

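```bash
python3 -m crank '[[[0,-0.004,-0.001,0,0,0,0],[0,-0.004,-0.001,0,0,0,0],[0,0,0,0,0,0,0]]]'; python3 plan.py 0.5325 -0.11 -0.0225;  python3 -m crank '[[[0,0,0,-0.002,0,0.004,0],[0,0,0,0,0,0,0]]]'; python3 plan.py 0.5325 -0.11 -0.0225|head -1
```

```text
time_s: 9.65
eef_pos: [0.5317, -0.1107, -0.0139]
orientation: [0.063, 1.567, 0.083]
ft_force: [0.5, -0.7, -0.3]
grip_width: 0.0001
t 9.65 p [ 0.5317 -0.1107 -0.0139] F [ 0.48 -0.67 -0.35] grip 0.0001 q [-0.42   0.428  1.756  0.102  0.996 -0.49 ]
A
 [[ 0.0017 -0.0126  0.9999]
 [ 0.0932  0.9956  0.0124]
 [-0.9956  0.0932  0.0029]]
turn left (tool) [ 0.0005  0.0028 -0.0933]
shift left (tool) [ 0.0086 -0.0001  0.0008]
time_s: 9.85
eef_pos: [0.5277, -0.1104, -0.0144]
orientation: [0.064, 1.575, 0.084]
ft_force: [-0.6, 0.7, -0.3]
grip_width: 0.0001
t 9.85 p [ 0.5277 -0.1104 -0.0144] F [-0.57  0.72 -0.32] grip 0.0001 q [-0.422  0.427  1.759  0.099  1.001 -0.49 ]
```

```bash
python3 -m crank '[[[0,0.0015,0,0,0,0,0],[0,0.0015,0,0,0,0,0],[0,0,0,0,0,0,0]]]';python3 -m crank '[[[0,0.0015,0,0,0,0,0],[0,0.0015,0,0,0,0,0]]]';python3 -m crank '[[[0,0.0015,0,0,0,0,0],[0,0.0015,0,0,0,0,0]]]'; python3 tipv.py tip7 0.037
```

```text
time_s: 10.15
eef_pos: [0.5266, -0.1098, -0.0182]
orientation: [0.065, 1.577, 0.084]
ft_force: [0.2, 0.2, 0.1]
grip_width: 0.0
time_s: 10.35
eef_pos: [0.5268, -0.1098, -0.0188]
orientation: [0.064, 1.578, 0.085]
ft_force: [-4.6, 0.1, 16.3]
grip_width: 0.0001
time_s: 10.55
eef_pos: [0.5278, -0.1101, -0.0187]
orientation: [0.063, 1.577, 0.085]
ft_force: [-2.0, 1.3, 8.9]
grip_width: -0.0003
10.55 [ 0.52779982 -0.1100662  -0.01873677] [-2.   1.3  8.9]
crop 324 237
```

View pics/tip7.png

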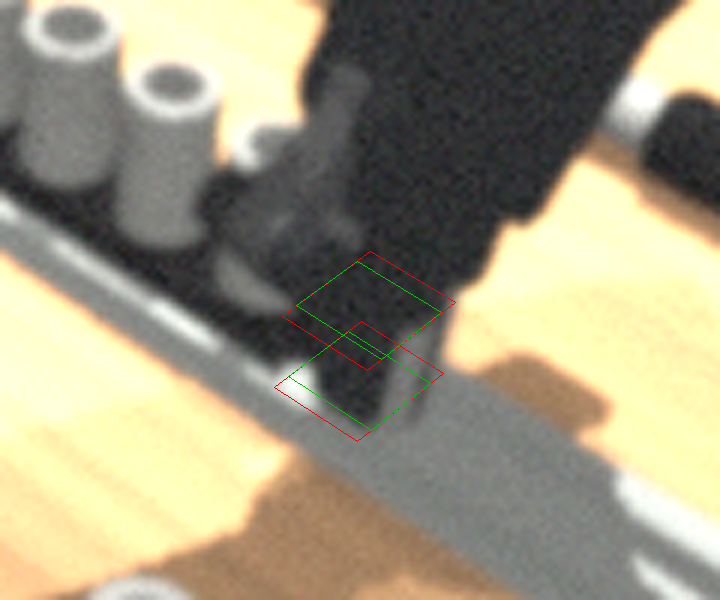

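```bash
python3 -m crank '[[[0,-0.0025,0,0.001,0,-0.003,0],[0,0,0,0.002,0,-0.002,0],[0,0,0,0,0,0,0]]]'; python3 plan.py 0.5325 -0.10 -0.0163
```

```text
time_s: 10.9
eef_pos: [0.5318, -0.1105, -0.0156]
orientation: [0.063, 1.57, 0.084]
ft_force: [0.4, -0.1, -0.8]
grip_width: 0.0001
t 10.9 p [ 0.5318 -0.1105 -0.0156] F [ 0.41 -0.09 -0.77] grip 0.0001 q [-0.42   0.433  1.754  0.101  0.997 -0.49 ]
A
 [[-1.400e-03 -1.370e-02  9.999e-01]
 [ 9.360e-02  9.955e-01  1.380e-02]
 [-9.956e-01  9.360e-02 -1.000e-04]]
turn left (tool) [ 0.0018 -0.0002 -0.0938]
shift left (tool) [0.0017 0.0104 0.0009]
```

Now approach the rear face of clip5 in small steps.

```bash
python3 -m crank '[[[0,0.0007,0.003,0,0,0,0],[0,0.0005,0.003,0,0,0,0],[0,0.0003,0.003,0,0,0,0]]]'; python3 -m crank '[[[0,0.0003,0.003,0,0,0,0],[0,0.0003,0.003,0,0,0,0]]]';python3 -m crank '[[[0,0.0003,0.003,0,0,0,0],[0,0.0003,0.003,0,0,0,0]]]'; python3 plan.py 0.5325 0.01 -0.0163; python3 tipv.py tip8 0.032
```

```text
time_s: 11.2
eef_pos: [0.5312, -0.1008, -0.0171]
orientation: [0.064, 1.571, 0.084]
ft_force: [0.1, -2.0, -0.1]
grip_width: 0.0002
time_s: 11.4
eef_pos: [0.5311, -0.0945, -0.0173]
orientation: [0.063, 1.571, 0.084]
ft_force: [-0.5, -1.3, 0.9]
grip_width: -0.0
time_s: 11.6
eef_pos: [0.5311, -0.0882, -0.0173]
orientation: [0.062, 1.571, 0.084]
ft_force: [-0.3, -0.8, 0.2]
grip_width: 0.0003
t 11.6 p [ 0.5311 -0.0882 -0.0173] F [-0.3  -0.81  0.23] grip 0.0003 q [-0.381  0.426  1.769  0.102  0.986 -0.453]
A
 [[-0.0023 -0.0138  0.9999]
 [ 0.0928  0.9956  0.0139]
 [-0.9957  0.0928 -0.001 ]]
turn left (tool) [ 0.0019 -0.0011 -0.093 ]
shift left (tool) [0.0081 0.0978 0.0027]
11.6 [ 0.53111835 -0.08815759 -0.01727964] [-0.3 -0.8  0.2]
crop 312 228
```

View pics/tip8.png

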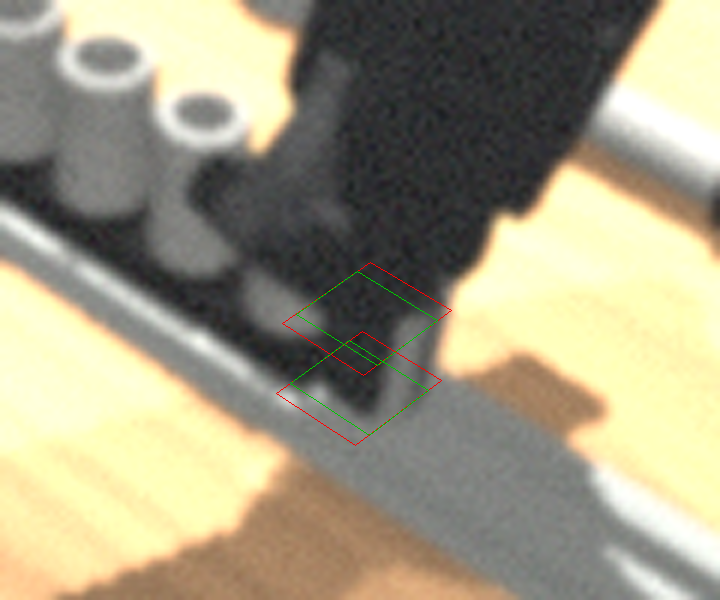

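```bash
cat > top.py <<'E'
from h import *
import sys
for cam in ("top","side"):
    c=bot.capture(cam)
    f=cv2.convertScaleAbs(c["frame"][:,:,::-1],alpha=2. if cam=="top" else 1.6,beta=20)
    if cam=="top": f=f[210:300,220:430]; k=3.8
    else: f=f[190:320,225:425]; k=4
    cv2.imwrite(f"pics/{cam}{sys.argv[1]}.png",cv2.resize(f,None,fx=k,fy=k,interpolation=cv2.INTER_CUBIC))
E
python3 top.py 8
```

```text
(no output)
```

View pics/top8.png

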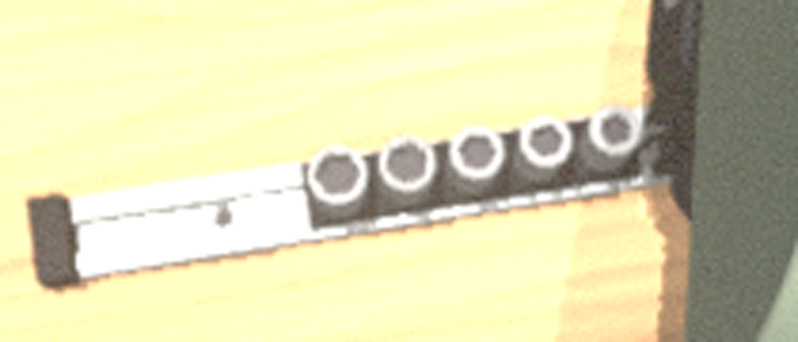

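View pics/side8.png

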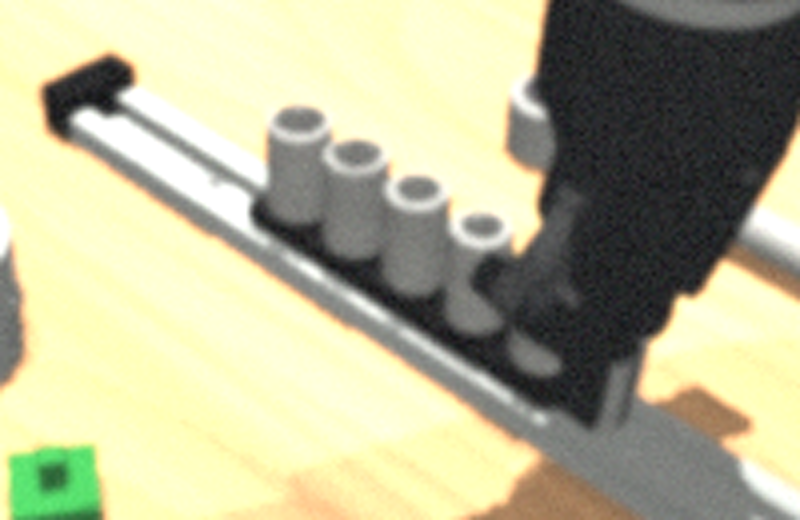

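```bash
python3 -m crank '[[[0,0.0003,0.003,0,0,0,0],[0,0.0003,0.004,0,0,0,0],[0,0.0004,0.004,0,0,0,0],[0,0.0004,0.004,0,0,0,0],[0,0.0004,0.004,0,0,0,0],[0,0.0004,0.004,0,0,0,0],[0,0.0004,0.004,0,0,0,0],[0,0.0004,0.004,0,0,0,0],[0,0.0003,0.003,0,0,0,0],[0,0.0003,0.003,0,0,0,0]]]'; python3 plan.py 0.5325 0.01 -0.0163; python3 top.py 9
```

```text
time_s: 12.75
eef_pos: [0.5306, -0.0481, -0.0174]
orientation: [0.062, 1.571, 0.084]
ft_force: [-0.1, -0.1, -0.0]
grip_width: -0.0002
t 12.75 p [ 0.5306 -0.0481 -0.0174] F [-0.14 -0.12 -0.02] grip -0.0002 q [-0.311  0.413  1.789  0.106  0.972 -0.386]
A
 [[-2.100e-03 -1.380e-02  9.999e-01]
 [ 9.260e-02  9.956e-01  1.400e-02]
 [-9.957e-01  9.260e-02 -8.000e-04]]
turn left (tool) [ 0.0019 -0.0009 -0.0927]
shift left (tool) [0.0043 0.058  0.0027]
```

View pics/top9.png

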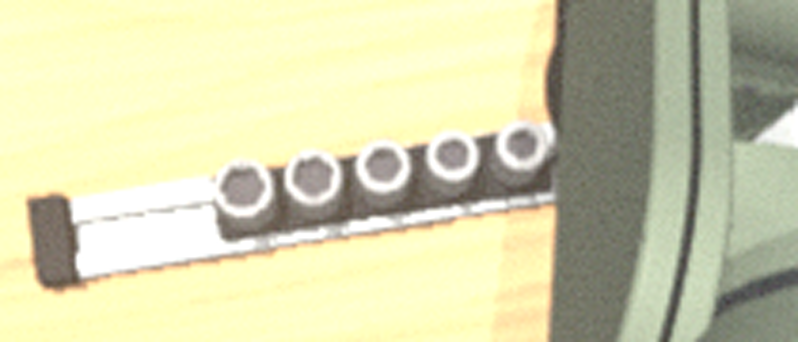

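View pics/side9.png

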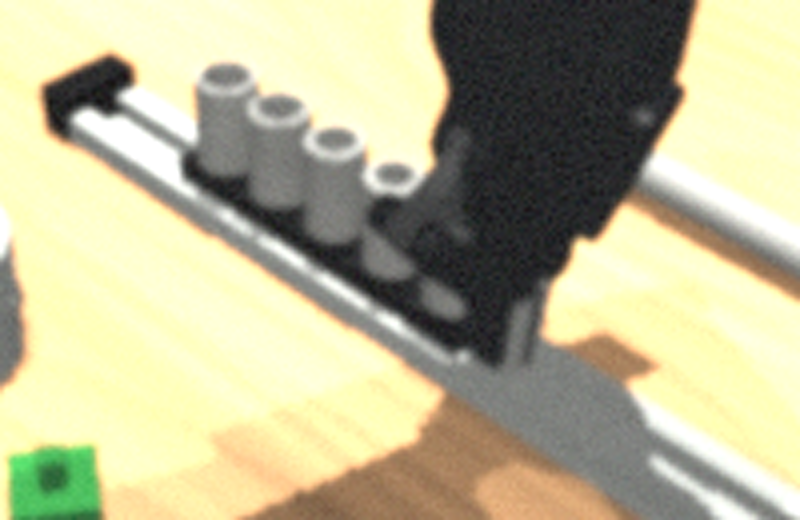

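```bash
python3 -m crank '[[[0,0.0003,0.003,0,0,0,0],[0,0.0003,0.004,0,0,0,0],[0,0.0004,0.004,0,0,0,0],[0,0.0004,0.004,0,0,0,0],[0,0.0004,0.004,0,0,0,0],[0,0.0004,0.004,0,0,0,0],[0,0.0004,0.004,0,0,0,0],[0,0.0004,0.004,0,0,0,0],[0,0.0003,0.003,0,0,0,0],[0,0.0003,0.003,0,0,0,0]]]';  python3 -m crank '[[[0,0.0003,0.003,0,0,0,0],[0,0.0003,0.003,0,0,0,0],[0,0.0002,0.002,0,0,0,0]]]'; python3 plan.py 0.5325 0.01 -0.0163; python3 top.py 10
```

```text
time_s: 13.85
eef_pos: [0.53, -0.0079, -0.0175]
orientation: [0.062, 1.571, 0.084]
ft_force: [0.5, -1.2, 0.3]
grip_width: 0.0001
time_s: 14.15
eef_pos: [0.5299, 0.0009, -0.0175]
orientation: [0.062, 1.571, 0.084]
ft_force: [0.2, -0.5, 1.0]
grip_width: 0.0003
t 14.15 p [ 0.5299  0.0009 -0.0175] F [ 0.2  -0.53  0.96] grip 0.0003 q [-0.222  0.404  1.804  0.11   0.959 -0.3  ]
A
 [[-2.100e-03 -1.380e-02  9.999e-01]
 [ 9.260e-02  9.956e-01  1.390e-02]
 [-9.957e-01  9.260e-02 -9.000e-04]]
turn left (tool) [ 0.0019 -0.0009 -0.0927]
shift left (tool) [-0.0004  0.0092  0.0027]
```

View pics/top10.png

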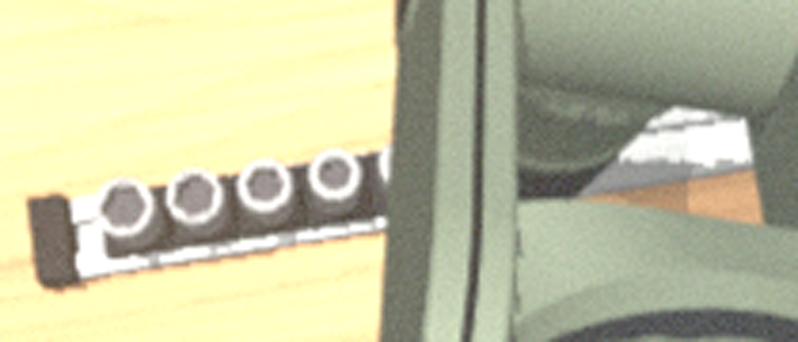

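View pics/side10.png

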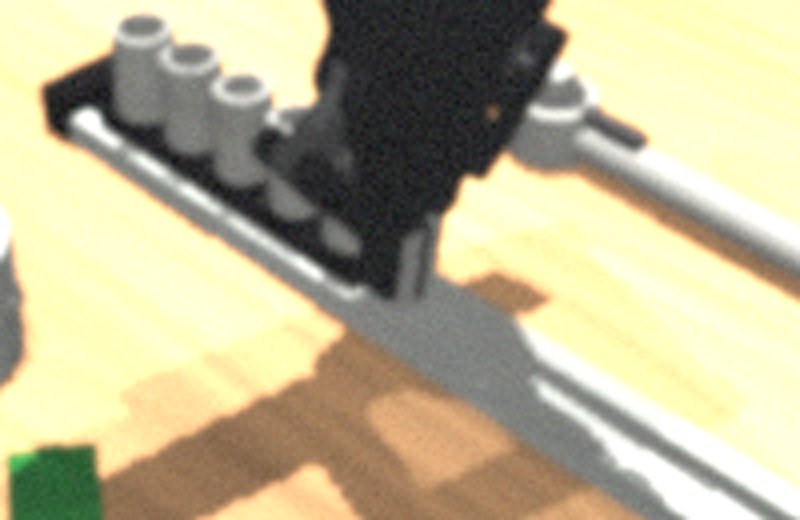

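```bash
python3 -m crank '[[[0,0.0002,0.002,0,0,0,0],[0,0.0002,0.002,0,0,0,0],[0,0.0002,0.002,0,0,0,0],[0,0.0002,0.002,0,0,0,0]]]';  python3 -m crank '[[[0,0.0001,0.0015,0,0,0,0],[0,0.0001,0.0015,0,0,0,0]]]'; python3 -m crank '[[[0,0.0001,0.0015,0,0,0,0],[0,0.0001,0.0015,0,0,0,0]]]'
```

```text
time_s: 14.65
eef_pos: [0.5298, 0.0091, -0.0177]
orientation: [0.062, 1.571, 0.083]
ft_force: [0.3, -0.7, 0.0]
grip_width: -0.0002
time_s: 14.85
eef_pos: [0.5297, 0.0124, -0.0176]
orientation: [0.062, 1.571, 0.083]
ft_force: [0.3, 0.3, 0.2]
grip_width: 0.0002
time_s: 15.05
eef_pos: [0.5297, 0.0147, -0.0176]
orientation: [0.06, 1.571, 0.082]
ft_force: [1.1, -8.2, -0.6]
grip_width: -0.0004
```

```bash
python3 -m crank '[[[0,0,0.001,0,0,0,0],[0,0,0.001,0,0,0,0]]]'; python3 top.py 11
```

```text
time_s: 15.25
eef_pos: [0.5303, 0.0144, -0.0174]
orientation: [0.055, 1.57, 0.08]
ft_force: [0.7, -4.9, -0.6]
grip_width: 0.0
```

View pics/top11.png

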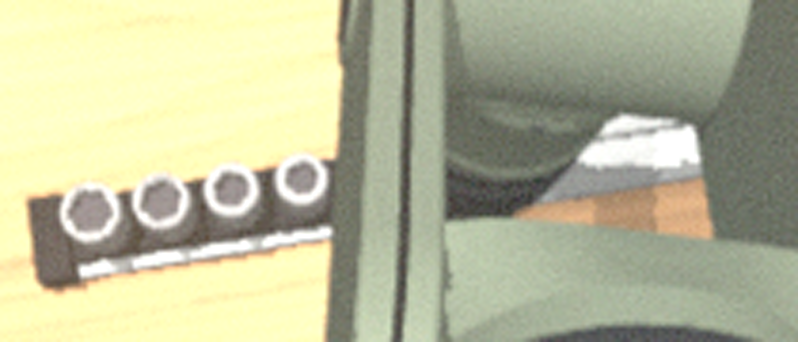

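View pics/side11.png

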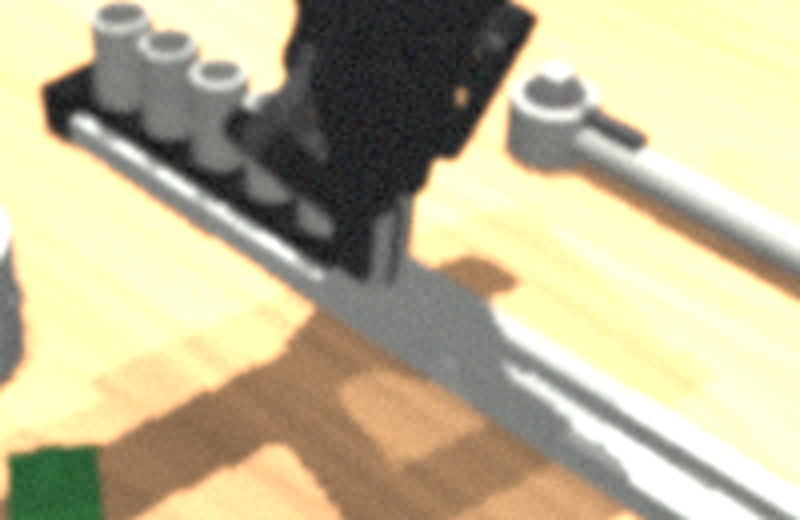

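```bash
python3 -m crank '[[[0,0,0.002,0,0,0,0],[0,0,0.002,0,0,0,0]]]'; python3 -m crank '[[[0,0,-0.0015,0,0,0,0],[0,0,-0.002,0,0,0,0],[0,-0.0003,-0.004,0,0,0,0],[0,-0.0005,-0.005,0,0,0,0],[0,-0.0008,-0.008,0,0,0,0],[0,-0.001,-0.01,0,0,0,0],[0,-0.001,-0.01,0,0,0,0],[0,-0.02,-0.01,0,0,0,0],[0,-0.04,-0.01,0,0,0,0],[0,-0.04,-0.01,0,0,0,0]]]'; python3 -m crank '[[[0,-0.04,-0.04,0,0,0,0],[0,-0.02,-0.045,0,0,0,0],[0,0,-0.045,0,0,0,0],[0,0,-0.045,0,0,0,0],[0,0,0,0,0,0,0]]]'; python3 top.py 12
```

```text
time_s: 15.55
eef_pos: [0.5311, 0.0144, -0.017]
orientation: [0.049, 1.568, 0.075]
ft_force: [-1.0, -9.2, 0.0]
grip_width: 0.0001
time_s: 16.55
eef_pos: [0.525, -0.0658, 0.0758]
orientation: [0.057, 1.586, 0.082]
ft_force: [0.6, -1.1, 0.5]
grip_width: -0.0
time_s: 17.05
eef_pos: [0.5329, -0.2542, 0.1272]
orientation: [0.049, 1.569, 0.073]
ft_force: [-0.1, 0.7, 0.4]
grip_width: 0.0002
```

View pics/top12.png

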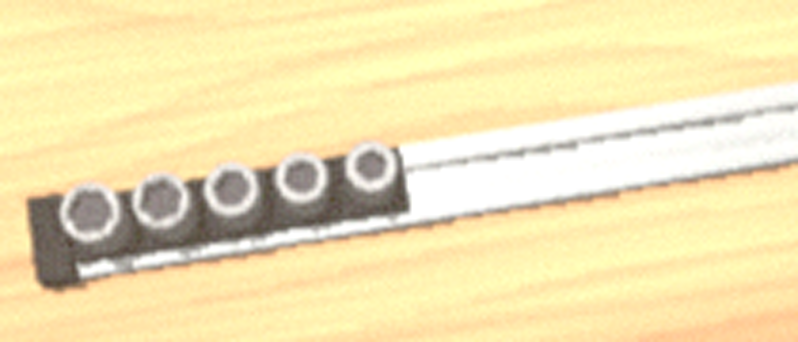

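View pics/side12.png

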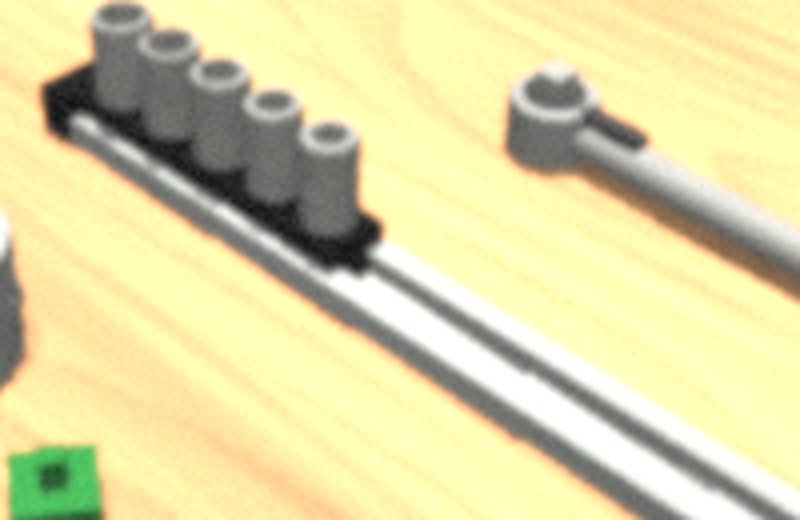

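```bash
python3 - <<'E'
from h import *
t=bot.capture("top")
f=lambda x,y:(x/3.8+220-.37,y/3.8+210-.37)
print("c5 rear",onz(t,*f(402,148),.0215).round(4),onz(t,*f(407,212),.0215).round(4),"stop face far/near",onz(t,*f(75,278),.012).round(4))
for i,p in enumerate([(90,211),(161,200),(231,188),(302,177),(372,166)]): print("sock",i+1,onz(t,*f(*p),.0595).round(4))
a=cv2.imread("pics/top0.png").astype(int); b=t["frame"][:,:,::-1].astype(int)
for n,(x0,x1,y0,y1) in dict(ratchet=(295,455,160,205),piston=(265,320,318,372),green=(338,370,330,362),spare=(424,456,298,326)).items():
    d=np.abs(a-b)[y0:y1,x0:x1].max(2); print(n,np.percentile(d,[50,99]),(d>40).sum())
cv2.imwrite("pics/top13.png",t["frame"][:,:,::-1])
g=cv2.convertScaleAbs(t["frame"][:,:,::-1][240:290,222:334],alpha=4)
cv2.imwrite("pics/gap.png",cv2.resize(g,None,fx=7,fy=7,interpolation=cv2.INTER_CUBIC))
E
```

```text
c5 rear [0.5453 0.0182 0.0215] [0.5174 0.0204 0.0215] stop face far/near [0.512  0.1654 0.012 ]
sock 1 [0.5312 0.1495 0.0595]
sock 2 [0.5314 0.1204 0.0595]
sock 3 [0.532  0.0916 0.0595]
sock 4 [0.5322 0.0624 0.0595]
sock 5 [0.5324 0.0335 0.0595]
ratchet [ 6. 11.] 0
piston [ 6. 10.] 0
green [ 5. 10.] 0
spare [ 8. 14.] 0
```

View pics/gap.png

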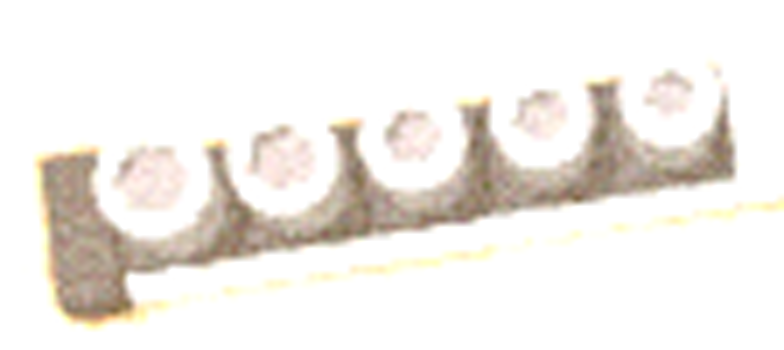

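View pics/top13.png

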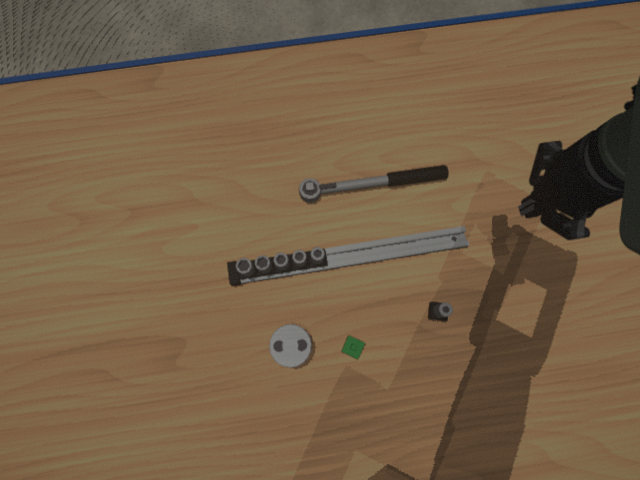

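```bash
python3 -c "
from station import bot
print(bot.sign_off(), bot.state()['time_s'])"
```

```text
the job is handed in; nothing more can be done
the job is handed in; nothing more can be done
```

The row is pushed fully home. The first clip is against the end stop, and all five sockets are standing on their clips with no visible gaps. I pushed the rear face of clip5 about 113 mm with the shut fingertips, in 2–4 mm steps. The job was handed in at about 17 s.

**Last checks**
- **Against the stop:** the push force rose to about 9 N when the first clip reached the stop, and the fingers went no further. By camera, the last clip's rear is at y ≈ 0.019 m and the stop face at about 0.163–0.165 m. That matches five 29 mm clips (145 mm) to within 2 mm.
- **No gaps:** the sockets sit about 29 mm apart, and an enlarged top view shows no gap in the row.
- **Bystanders:** the spare socket, piston and ratchet look the same as in the first top picture.
- **Robot clear:** the arm was backed off beyond the open end and touching nothing.

**What disagreed**
- **Fingertip height:** the fingertips were about 31–32 mm higher than the reported tool height by contact with the rail. The camera put it nearer 37–39 mm. I set the pushing height from the contact measurement.
- **Rail contact:** while finding that height, the fingertips touched the bare rail. The highest reading was about 16 N downward, and they dipped briefly into its slot. No clip or socket was touched.

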